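# Interlock check on the safety test box

### The job

Check the lid switch of the test box: take the clear lid, which stands open, by its bar handle and lower it fully shut without letting it slam, then raise it against its spring until the striker finger on the lid's side is level with the roller of the small switch clamped on the curved arm (quadrant) at the side of the box. Finish holding it there: keep the handle in the gripper and the lid still, so that the meter can be read; the program ends while still holding. Do not shift the switch or the other things on the bench.

Things in the scene. Friction and masses are not known exactly. Their poses are not given: they have to be found in the camera images.
- test_box: grey open-topped safety test box, fixed: 180 mm deep (its x axis, away from the robot), 250 wide (y), rim 86 above the bench. Origin under its middle on the bench, z up. Clear lid hinged along the far (+x) top edge. An upright slotted aluminium arc (quadrant), 90 to 116 mm from the hinge axis and up to 116 above it, stands outside the left (+y) wall, 137 mm from the box's middle
- hinge (a point): middle of the lid's hinge axis, which runs along the box's y axis: 88 mm towards +x and 94 mm above the test_box origin; axes as test_box
- lid (a joint): lid angle, rad: 0 shut, 1.6 open on its stop (the start). Over-centre spring hinge: above about 1.3 it pushes the lid open, below that it pulls it shut, ever harder towards shut. Force at the handle: 2 N to leave the open stop, then about 3 N shutting at 0.8, 5 N at 0.4, 6 to 7 N when shut. Let go below 1.3 the lid slams
- handle: round bar handle on the lid's free edge: a dark sleeve 14 mm thick, 104 long along the box's y axis, turning freely on a rod between two posts, 31 mm clear between sleeve and lid. Origin: middle of the sleeve, in the lid's mid-plane (lid 12 mm thick); at lid angle q it is at (-0.217 cos q, 0, 0.217 sin q) from hinge in box axes. As the sleeve turns, the tool may keep pointing down
- striker (a point): tip of the steel striker finger that sticks out of the lid's left (+y) side, 12 x 4 mm in section, 78 mm from the hinge axis in the plane of the lid; turns with the lid
- trip_switch (a joint): angle in rad, counted just as lid, at which the small black roller switch (30 x 22 x 12 mm, steel thumb nut) is clamped in the slot of the quadrant, between 0.40 and 0.80. When lid equals it the striker is level with the roller. It is tight and must not be shifted
- roller (a point): centre of the switch's small white roller (10 mm diameter), 78 mm from the hinge axis, 6 mm beside the striker's path; its own z axis points along the path in the opening direction
- adapter: black plug-in power adapter, 55 x 40 x 28 mm, lying inside the test box on its rubber mat (the thing to be tested later); leave it. Origin under its middle
- helping_hands: helping-hands stand: black base 100 x 65 x 20 mm, steel post, cross bar with two clips, magnifying glass on top, 205 mm tall in all; stands to the right (-y side) of the test box. Origin under the middle of its base
- solder_spool: spool of solder, 49 mm diameter, 38 mm tall, green ends, to the front right of the box. Origin under its middle
- flux_tin: flat round yellow tin, 66 mm diameter, 16 mm tall, to the front left of the box. Origin under its middle
- phone: phone lying flat, 155 x 75 x 9 mm, to the left of the box. Origin under its middle
- tester: small yellow screwdriver, 140 mm long, lying in front of the box below the handle, its own x axis along it
- sensor_module: tiny blue circuit board, 34 x 16 mm, 13 mm tall, in front of the box. Origin under its middle

How it is judged:
By the outcome, as a careful person would: the job done as asked, in the order asked, and still so for the second after the job is handed in, while the arm keeps its last pose, push and grip.
It also fails if it takes over 51 s, if anything falls off the work surface, if the arm or the gripper's body presses on something with over 40 N, if the wrist force passes 120 N, or if a joint passes its speed limit or range.

### The arm

A 7-joint arm with a two-finger parallel gripper is mounted at the origin on the work surface. World frame = base frame: x ahead of the robot, y to its left, z up, the work surface at z = 0. Lengths are in m, angles in degrees, forces in N, time in s.
With the tool pointing down it reaches from about 0.4 to 0.85 m from the base axis. Payload 10.4 kg.
Tool frame: the origin (TCP) lies midway between the tips of the shut fingers; the grasp point (between the pads) lies 19 mm behind it (manip.grip_point_offset is the distance from the TCP to the grasp point, in m); z points along the fingers, y is the direction in which the jaws open and shut (so a half turn about z gives the same grasp; the last joint's range is limited). The gripper opens to 87 mm and grips with 3 to 60 N. Pads are 19 mm wide; open, the fingers measure 117 mm over their backs; the gripper's body (75 mm by 190 mm) begins 51 mm behind the grasp point.
Start: joints at [69.007, 19.034, -3.707, 83.658, 1.238, 77.344, -5.071], TCP at [0.211, -0.588, 0.223] pointing down, gripper open.
Joint ranges: [-148.97, 148.97], [-28.65, 121.19], [-84.17, 76.75], [9.2, 138.47], [-72.65, 252.65], [3.7, 117.97], [-149.18, 149.18]. Speed limits (degrees/s): [127.2, 127.2, 159.86, 159.86, 180, 180, 180].

### API

Orientations are given as a 3x3 rotation matrix whose columns are the frame's x, y, z axes.
In Python, from cell import readout, viewer, manip gives the robot as it stands. The module is installed in compiled form; this text tells all that it offers.
- The arm moves only by the shell command python3 -m creep 'ROWS' [OPENING]. ROWS is JSON, a list of rows, each an object with "slide": the shift along the world's x, y, z in cm, a list of three; "spin": the turn about the world's z in degrees. In form: [{"slide": [dx, dy, dz], "spin": spin}, ...]. A call has 1 to 20 rows; each row is the pose to reach, as a shift and turn from the pose measured when the call began; what a row does not reach only later rows make up. A row lasts 1/10 s, in which the tool goes at most 50 mm and 8.59 degrees, less where a joint would pass 70% of its speed; a pose out of reach is approached as far as the arm can. A call with a gripper value outside its range is refused whole. OPENING is the finger opening in cm, from 0 to 8.7, set as the call begins (- or left out, the last holds). The fingers move at their own pace and stop on an object; the grip force is fixed at half the most. Time passes only in rows, so rows that repeat a pose let the fingers close. It gives the time, the measured TCP pose, the force and the opening at its end, in the units of the state.
- readout.sense(): the state, without advancing time (a new reading comes with each control period).
- viewer.snapshot(name): name is "scene" or "side" or "wrist"; returns the picture (480x640x3 uint8, red, green, blue); there is no depth.
- viewer.calibration(name): a dict with "fov_y" (degrees; the focal length in pixels is half the picture's height over the tangent of half this angle, whatever the lens; pixels are square), "cx", "cy" (the principal point, pixels), "pose" (4x4, takes a point from camera to world coordinates); the wrist camera has in their place "tool_from_camera" (4x4, takes a point from camera to tool coordinates, whose origin is the TCP and whose axes are the flange's). Camera axes: x right, y down, z forward; pixel columns grow to the right and rows downward; lengths in m; the calibration is good to about 2 mm. A picture is of the moment at which its call begins: read the wrist's pose just before it. calibration takes no time and is no camera call.
- manip.job_done(): hands the job in, once; it reports no verdict.
Trained networks look in the newest picture that a camera, given by its name, has taken for a name from the list of things; names that differ only in an ending like _2 or _b are one class to them, and where a whole thing is asked for, a point or a joint stands for the part that bears it (a point fixed in the world has none). Each returns a list of dicts, best first, with "p" (0 to 1); they miss things now and then, are a little off and sometimes report something else, mostly with a low value. They report only what shows in the picture. A call takes as long as a camera call.
- viewer.recognise(camera, thing): "centre" ([row, column] as shares, 0 to 1, of the picture: columns of its width, rows of its height, amid what is visible of it).
- viewer.cut_out(camera, thing): "pixels" (480x640 bool, what is visible of it) and "centre" ([row, column] as shares, 0 to 1, of the picture: columns of its width, rows of its height, amid what is visible of it).
- viewer.landmark_of(camera, thing): "centre" ([row, column] as shares, 0 to 1, of the picture: columns of its width, rows of its height: a listed point, or the origin of a listed thing).
The state is a dict: "clock": time; "joints": joint angles; "qvel": joint speeds; "joint_efforts": joint torques, N m; "eef_pos": TCP position; "tool_rot": TCP orientation; "ft_force": force on the tool from outside, world axes, zero at the start; "torque": the same for the moment, N m; "gripper_width": finger opening in m.
Only numpy, scipy, OpenCV 4.12 (cv2) and the standard library are available. Lean on these libraries where they do the work, as an engineer would, in place of code of your own. Each camera call takes 0.05 s, during which the arm holds its last target.

## Working session

There is one attempt and no reset: what is moved stays moved. The work goes in short steps, Python scripts to look and compute and a shell command to move; the robot and the scene stay as the last step left them, time stands still between calls to the robot, and variables do not carry over. Pictures are saved under pics/ and viewed, and the job is handed in when it is done.

```bash
mkdir -p pics; cat > h.py <<'E'
import numpy as np, cv2
from cell import readout, viewer, manip
def snap(cam,name):
    s=readout.sense(); im=viewer.snapshot(cam); cv2.imwrite(f'pics/{name}.png',im[:,:,::-1]); return s,im
def cam(c,s=None):
    k=viewer.calibration(c); f=240/np.tan(np.radians(k['fov_y'])/2)
    if 'pose' in k: T=np.array(k['pose'])
    else:
        W=np.eye(4);W[:3,:3]=s['tool_rot'];W[:3,3]=s['eef_pos'];T=W@np.array(k['tool_from_camera'])
    return f,k['cx'],k['cy'],T
def ray(c,rc,s=None):
    f,cx,cy,T=cam(c,s); r,co=rc[0]*480,rc[1]*640
    d=np.array([(co-cx)/f,(r-cy)/f,1]); d=T[:3,:3]@d; return T[:3,3],d/np.linalg.norm(d)
def proj(c,P,s=None):
    f,cx,cy,T=cam(c,s); p=T[:3,:3].T@(np.asarray(P)-T[:3,3]); return np.array([cx+f*p[0]/p[2],cy+f*p[1]/p[2]])
def tri(rays):
    A=0;b=0
    for o,d in rays:
        M=np.eye(3)-np.outer(d,d);A=A+M;b=b+M@o
    return np.linalg.solve(A,b)
E
python3 - <<'E'
from h import *
np.set_printoptions(precision=4,suppress=True)
for c in ['scene','side','wrist']:
    s,im=snap(c,c+'0')
    print(c,viewer.calibration(c))
s=readout.sense();print(s)
print(manip.grip_point_offset)
for c in ['scene','side']:
    for t in ['test_box','hinge','handle','striker','roller','adapter','helping_hands','tester','sensor_module','phone','flux_tin','solder_spool']:
        r=viewer.landmark_of(c,t)
        print(c,t,[(round(q['p'],2),round(q['centre'][1]*640,1),round(q['centre'][0]*480,1)) for q in r[:2]])
E
```

```text
scene {'fov_y': 46.74493205222174, 'cx': 312.2983085778541, 'cy': 238.6361482138223, 'pose': array([[-0.7579,  0.3627, -0.5422,  1.1665],
       [ 0.6523,  0.4266, -0.6265,  0.7645],
       [ 0.0041, -0.8285, -0.5599,  0.7046],
       [ 0.    ,  0.    ,  0.    ,  1.    ]])}
side {'fov_y': 44.66500316346178, 'cx': 317.3636504493798, 'cy': 237.9784824978649, 'pose': array([[ 0.9863, -0.1   ,  0.1313,  0.4458],
       [-0.1651, -0.606 ,  0.7781, -0.7183],
       [ 0.0017, -0.7891, -0.6142,  0.6921],
       [ 0.    ,  0.    ,  0.    ,  1.    ]])}
wrist {'fov_y': 69.49725012135109, 'cx': 314.6569752611435, 'cy': 234.7663358345931, 'tool_from_camera': array([[-0.0004, -0.9615, -0.2747,  0.0754],
       [ 1.    , -0.0004, -0.0002, -0.0006],
       [ 0.    , -0.2747,  0.9615, -0.1611],
       [ 0.    ,  0.    ,  0.    ,  1.    ]])}
{'clock': 0.15, 'joints': array([69.007 , 19.0616, -3.7036, 83.6925,  1.2371, 77.3459, -5.0704]), 'qvel': array([-0.0575, -0.0843, -0.0859, -0.1664, -0.102 ,  0.0115,  0.0716]), 'joint_efforts': array([  0.0006, -62.3633,   0.0247, -39.014 ,  -0.0611,   0.0372,
  
[... 590 characters left out ...]
42.0, 236.1)]
scene sensor_module [(0.5, 310.4, 209.0)]
scene phone [(0.65, 317.1, 316.2), (0.52, 231.6, 226.4)]
scene flux_tin [(0.7, 382.1, 283.7)]
scene solder_spool []
side test_box [(0.73, 343.5, 196.2), (0.67, 326.3, 317.6)]
side hinge [(0.8, 384.6, 274.3), (0.31, 330.3, 299.5)]
side handle [(0.77, 401.1, 150.0)]
side striker [(0.56, 381.1, 183.1), (0.48, 221.6, 361.4)]
side roller [(0.63, 343.7, 193.4)]
side adapter [(0.62, 332.4, 301.1), (0.6, 241.2, 411.0)]
side helping_hands [(0.8, 336.3, 452.9)]
side tester [(0.8, 233.8, 299.4)]
side sensor_module [(0.6, 217.3, 358.8)]
side phone [(0.74, 338.3, 231.5), (0.42, 335.1, 455.5)]
side flux_tin []
side solder_spool [(0.98, 239.6, 409.9)]
```

View pics/scene0.png

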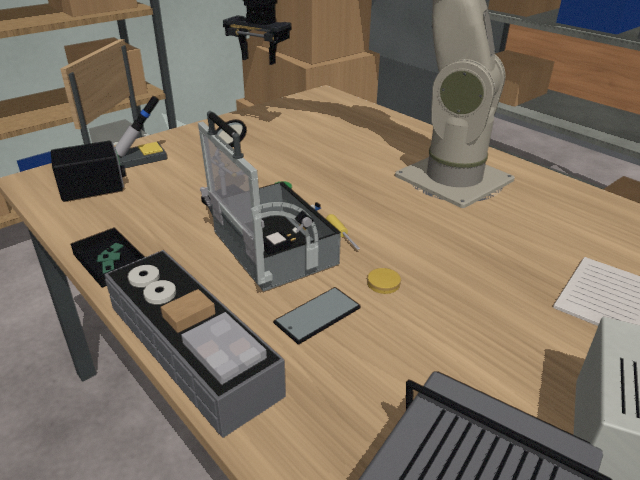

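View pics/side0.png

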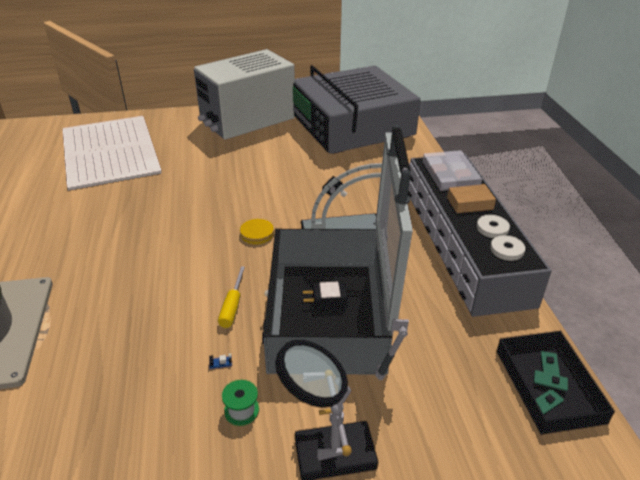

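View pics/wrist0.png

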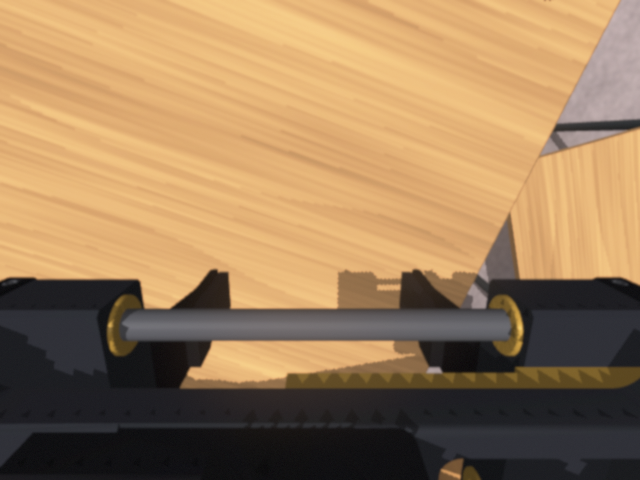

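The box stands about mid-bench with its lid upright: handle near (224,133) in scene and (401,150) in side. The switch is on the quadrant, around (303,220) in scene and (333,186) in side. I'll enlarge both views to fit the box pose.

```bash
python3 - <<'E'
import cv2
a=cv2.imread('pics/scene0.png')[100:300,180:380]; cv2.imwrite('pics/sc_z.png',cv2.resize(a,(800,600) if 0 else (600,600),interpolation=cv2.INTER_CUBIC))
a=cv2.imread('pics/side0.png')[120:390,210:430]; cv2.imwrite('pics/sd_z.png',cv2.resize(a,(488,599),interpolation=cv2.INTER_CUBIC))
E
```

```text
(no output)
```

View pics/sc_z.png

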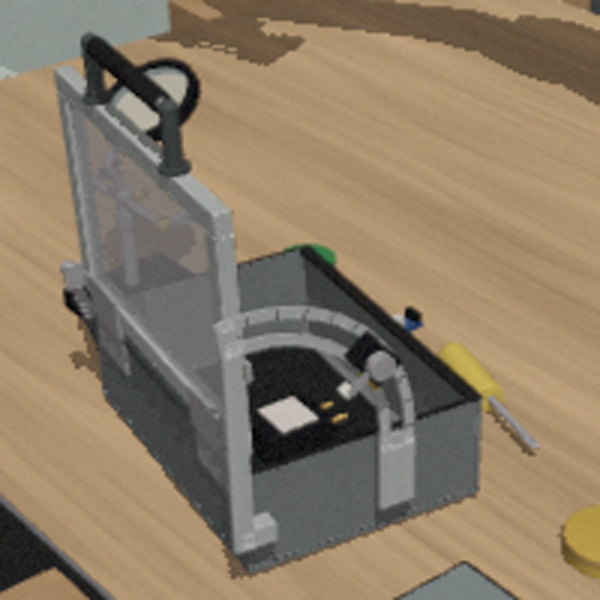

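View pics/sd_z.png

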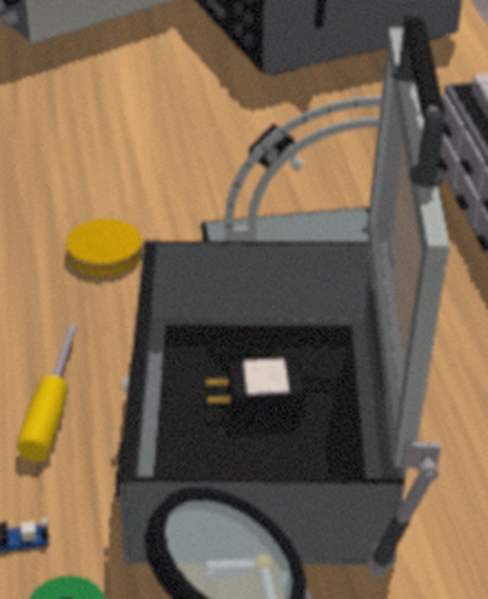

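```bash
cat > fit.py <<'E'
from h import *
from scipy.optimize import least_squares
np.set_printoptions(precision=4,suppress=True)
def Hq(q,r=.217,y=0): return [.088-r*np.cos(q),y,.094+r*np.sin(q)]
obs=[('scene',[-.09,.125,.086],(340,232.7)),('scene',[-.09,.125,0],(339.3,264.3)),('scene',[-.09,-.125,.086],(281.7,183.3)),
('scene',[.09,.125,0],(262.3,290)),('scene',Hq(1.6),(222.5,125.5)),
('side',[-.09,.125,.086],(276.3,229.6)),('side',[-.09,-.125,.086],(264.1,337.8)),('side',[-.09,-.125,0],(265.5,372.5)),('side',Hq(1.6),(400.2,150.3)),
]
def w(p,L):
    c,s=np.cos(p[2]),np.sin(p[2]); return np.array([p[0]+c*L[0]-s*L[1],p[1]+s*L[0]+c*L[1],L[2]])
def res(p): return np.concatenate([proj(c,w(p,L))-np.array(u) for c,L,u in obs])
E
python3 - <<'E'
from fit import *
r=least_squares(res,[.6,0,0],loss='soft_l1'); p=r.x
print(p,np.degrees(p[2])); print(res(p).reshape(-1,2))
print('handle',w(p,Hq(1.6)),'shut',w(p,Hq(0)))
rs=ray('side',(193.5/480,343.8/640)); rc=ray('scene',(230/480,295/640))
R=tri([rs,rc]);print('roller',R)
c,s=np.cos(p[2]),np.sin(p[2]); d=R-w(p,[.088,0,.094]); l=np.array([c*d[0]+s*d[1],-s*d[0]+c*d[1],d[2]]);print(l,np.hypot(l[0],l[2]),np.arctan2(l[2],-l[0]))
for n in ['sensor_module','solder_spool','helping_hands','tester']:
    pass
def g(c,u,v):
    o,d=ray(c,(v/480,u/640)); return o-d*o[2]/d[2]
for n,u in dict(sensor=(220,362),spool=(239.6,415),hh=(336,453),tester=(233.8,299)).items(): print(n,g('side',*u))
for q in np.arange(.4,.81,.05):
    print(round(q,2),proj('side',w(p,Hq(q,.078,.137-.006))),proj('scene',w(p,Hq(q,.078,.131))))
E
```

```text
[ 0.5742 -0.0501 -0.1741] -9.973951077602099
[[ 0.0377 -1.4177]
 [-0.5645  0.9461]
 [ 0.1766 -2.3963]
 [ 0.0977  2.8754]
 [-0.8178 -1.7998]
 [-1.6189 -1.3791]
 [-1.2884 -1.3267]
 [ 0.5475  3.8556]
 [ 0.608  -0.5681]]
handle [ 0.6671 -0.0664  0.3109] shut [ 0.4471 -0.0277  0.094 ]
roller [0.6278 0.0927 0.1421]
[-0.0599  0.1499  0.0481] 0.07682790247780041 0.6764982564775974
sensor [ 0.3977 -0.1191 -0.    ]
spool [ 0.4212 -0.2184  0.    ]
hh [ 0.5421 -0.2976  0.    ]
tester [0.4257 0.0151 0.    ]
0.4 [336.6349 208.3615] [295.6324 231.4101]
0.45 [337.6334 206.6416] [294.8695 230.0806]
0.5 [338.7394 204.9562] [294.0223 228.8075]
0.55 [339.9506 203.3099] [293.0923 227.5943]
0.6 [341.2644 201.7075] [292.0811 226.4445]
0.65 [342.6778 200.1536] [290.9905 225.3614]
0.7 [344.1877 198.6526] [289.8227 224.3483]
0.75 [345.7904 197.2089] [288.58   223.4082]
0.8 [347.4821 195.827 ] [287.265  222.5442]
```

Fit: box at (0.574, −0.050), yaw about −10°, switch roughly at 0.68 rad, open handle near (0.667, −0.066, 0.311). I'll move to a hover above the handle, rising first to clear the stand.

```bash
python3 -m creep '[{"slide":[0,0,3],"spin":0},{"slide":[1,1,7],"spin":3},{"slide":[3,3.5,11],"spin":6},{"slide":[6,7,14],"spin":10},{"slide":[9,10.3,16],"spin":14},{"slide":[12,13.7,17],"spin":18},{"slide":[15,17.1,17],"spin":22},{"slide":[18,20.6,17],"spin":26},{"slide":[21,24,17],"spin":30},{"slide":[24,27.4,17],"spin":34},{"slide":[27,30.9,17],"spin":38},{"slide":[30,34.3,17],"spin":42},{"slide":[33,37.7,17],"spin":46},{"slide":[36,41.2,17],"spin":50},{"slide":[39,44.6,17],"spin":54},{"slide":[42,48,17],"spin":58},{"slide":[44.5,50.8,17],"spin":60.3},{"slide":[45.7,52.2,17],"spin":60.3},{"slide":[45.7,52.2,17],"spin":60.3},{"slide":[45.7,52.2,17],"spin":60.3}]' 8.7
python3 - <<'E'
from fit import *
s,im=snap('wrist','w1'); print(s['clock'],s['eef_pos'],s['tool_rot'],s['joints'])
p=least_squares(res,[.6,0,0],loss='soft_l1').x
print(proj('wrist',w(p,Hq(1.6)),s),proj('wrist',w(p,Hq(1.6,y=.052)),s),proj('wrist',w(p,Hq(1.6,y=-.052)),s))
print(viewer.landmark_of('wrist','handle'))
r=viewer.cut_out('wrist','handle')
for q in r[:2]:
    v,u=np.nonzero(q['pixels']); print(q['p'],u.mean(),v.mean(),u.min(),u.max(),v.min(),v.max())
    print(cv2.fitLine(np.c_[u,v].astype(np.float32),cv2.DIST_L2,0,.01,.01).ravel())
E
```

```text
clock: 3.35
eef_pos: [0.6676, -0.0666, 0.3923]
tool_rot: [[0.174, 0.985, -0.0], [0.985, -0.174, -0.0], [-0.0, -0.0, -1.0]]
ft_force: [-0.6, 0.2, 0.5]
gripper_width: 0.0873
3.35 [ 0.6676 -0.0666  0.3923] [[ 0.1735  0.9848 -0.0003]
 [ 0.9848 -0.1735 -0.0001]
 [-0.0002 -0.0003 -1.    ]] [ 20.2674  27.3366 -31.7201  54.9633  14.2421 100.9807 -15.7336]
[314.1163 243.2274] [314.0253 171.5543] [314.1976 307.274 ]
[{'centre': [0.5004, 0.4928], 'p': 0.94}]
0.57 314.2869402985075 234.96007462686566 304 325 167 307
[  0.0008  -1.     314.2869 234.9601]
```

View pics/w1.png

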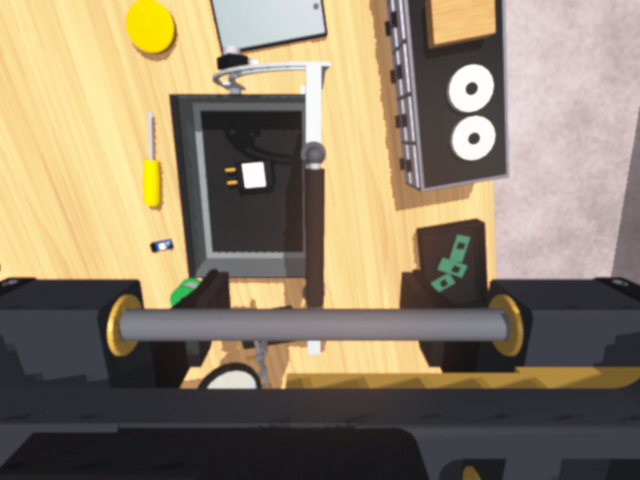

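The wrist view shows the sleeve centred between the fingers (column 314 predicted and found) and parallel to the image columns, so the jaws are aligned. Next I descend and grip.

```bash
python3 -m creep '[{"slide":[0,0,-2],"spin":0},{"slide":[0,0,-4],"spin":0},{"slide":[0,0,-6],"spin":0},{"slide":[0,0,-8],"spin":0},{"slide":[0,0,-9.2],"spin":0},{"slide":[0,0,-10],"spin":0},{"slide":[0,0,-10],"spin":0},{"slide":[0,0,-10],"spin":0}]' 8.7
python3 -m creep '[{"slide":[0,0,0],"spin":0},{"slide":[0,0,0],"spin":0},{"slide":[0,0,0],"spin":0},{"slide":[0,0,0],"spin":0},{"slide":[0,0,0],"spin":0},{"slide":[0,0,0],"spin":0},{"slide":[0,0,0],"spin":0},{"slide":[0,0,0],"spin":0},{"slide":[0,0,0],"spin":0},{"slide":[0,0,0],"spin":0}]' 0.5
python3 - <<'E'
from fit import *
s,im=snap('scene','sc2'); print(s['clock'],s['eef_pos'],s['ft_force'],s['torque'],s['gripper_width'])
p=least_squares(res,[.6,0,0],loss='soft_l1').x
print(w(p,Hq(1.6)))
a=im[100:300,180:380,::-1]; cv2.imwrite('pics/sc2z.png',cv2.resize(a,(600,600),interpolation=cv2.INTER_CUBIC))
E
```

```text
clock: 4.3
eef_pos: [0.6674, -0.0682, 0.294]
tool_rot: [[0.176, 0.984, 0.002], [0.984, -0.176, -0.001], [-0.001, 0.002, -1.0]]
ft_force: [-0.1, -0.1, -0.6]
gripper_width: 0.0867
clock: 5.3
eef_pos: [0.6674, -0.0682, 0.294]
tool_rot: [[0.176, 0.984, 0.002], [0.984, -0.176, -0.001], [-0.001, 0.002, -1.0]]
ft_force: [0.1, -0.4, 0.2]
gripper_width: 0.0148
5.3 [ 0.6674 -0.0682  0.294 ] [ 0.1421 -0.3869  0.2262] [-0.0443 -0.1058 -0.0121] 0.014847535302006328
[ 0.6671 -0.0664  0.3109]
```

View pics/sc2z.png

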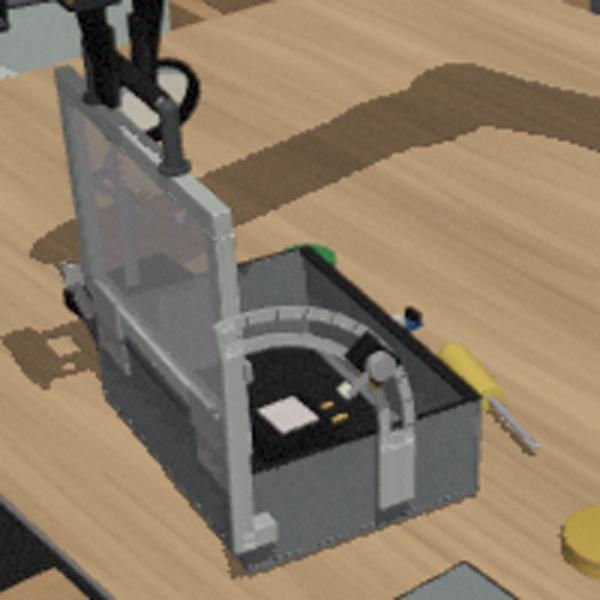

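Gripped: the opening reads 14.8 mm on the 14 mm sleeve, and the forces are near zero. Next I work out the arc shifts.

```bash
cat > arc.py <<'E'
import sys
from fit import *
def arc(q0,q1,n,yaw=-10.0):
    c,s=np.cos(np.radians(yaw)),np.sin(np.radians(yaw))
    for q in np.linspace(q0,q1,n+1)[1:]:
        d=-.217*(np.cos(q)-np.cos(q0))*100; z=.217*(np.sin(q)-np.sin(q0))*100
        print('%.3f'%q,'%.1f %.1f %.1f'%(c*d,s*d,z))
arc(*map(float,sys.argv[1:3]),int(sys.argv[3]))
E
python3 arc.py 1.6 1.15 18
```

```text
1.575 -0.5 0.1 0.0
1.550 -1.1 0.2 0.0
1.525 -1.6 0.3 -0.0
1.500 -2.1 0.4 -0.0
1.475 -2.7 0.5 -0.1
1.450 -3.2 0.6 -0.1
1.425 -3.7 0.7 -0.2
1.400 -4.3 0.8 -0.3
1.375 -4.8 0.8 -0.4
1.350 -5.3 0.9 -0.5
1.325 -5.8 1.0 -0.6
1.300 -6.3 1.1 -0.8
1.275 -6.9 1.2 -0.9
1.250 -7.4 1.3 -1.1
1.225 -7.9 1.4 -1.3
1.200 -8.4 1.5 -1.5
1.175 -8.9 1.6 -1.7
1.150 -9.4 1.6 -1.9
```

```bash
python3 -m creep '[{"slide":[-0.5,0.1,0],"spin":0},{"slide":[-1.1,0.2,0],"spin":0},{"slide":[-1.6,0.3,0],"spin":0},{"slide":[-2.1,0.4,0],"spin":0},{"slide":[-2.7,0.5,-0.1],"spin":0},{"slide":[-3.2,0.6,-0.1],"spin":0},{"slide":[-3.7,0.7,-0.2],"spin":0},{"slide":[-4.3,0.8,-0.3],"spin":0},{"slide":[-4.8,0.8,-0.4],"spin":0},{"slide":[-5.3,0.9,-0.5],"spin":0},{"slide":[-5.8,1.0,-0.6],"spin":0},{"slide":[-6.3,1.1,-0.8],"spin":0},{"slide":[-6.9,1.2,-0.9],"spin":0},{"slide":[-7.4,1.3,-1.1],"spin":0},{"slide":[-7.9,1.4,-1.3],"spin":0},{"slide":[-8.4,1.5,-1.5],"spin":0},{"slide":[-8.9,1.6,-1.7],"spin":0},{"slide":[-9.4,1.6,-1.9],"spin":0},{"slide":[-9.4,1.6,-1.9],"spin":0}]' 0.5
cat > est.py <<'E'
from fit import *
# lid angle from the TCP: shift since grasp pose at q=1.6 
def est(s,g0=np.array([.6674,-.0682,.294]),yaw=-10.0):
    c,sn=np.cos(np.radians(yaw)),np.sin(np.radians(yaw)); d=s['eef_pos']-g0
    xb=c*d[0]+sn*d[1]-.217*np.cos(1.6); zb=d[2]+.217*np.sin(1.6); yb=-sn*d[0]+c*d[1]
    return np.arctan2(zb,-xb),np.hypot(xb,zb),yb
if __name__=='__main__':
    s=readout.sense(); print(s['clock'],s['eef_pos'],s['ft_force'],s['torque'],s['gripper_width'],est(s))
E
python3 est.py; python3 arc.py 1.15 0.7 18
```

```text
clock: 7.25
eef_pos: [0.5727, -0.0515, 0.2747]
tool_rot: [[0.175, 0.984, 0.001], [0.984, -0.175, -0.0], [-0.0, 0.001, -1.0]]
ft_force: [0.7, 1.5, -5.2]
gripper_width: 0.0129
7.25 [ 0.5727 -0.0515  0.2747] [ 0.6908  1.4852 -5.2165] [ 0.297  -0.449  -0.0073] 0.012887346740331995 (np.float64(1.1442235732234927), np.float64(0.21710569901771615), np.float64(-1.1758746775079876e-05))
1.125 -0.5 0.1 -0.2
1.100 -1.0 0.2 -0.5
1.075 -1.4 0.3 -0.7
1.050 -1.9 0.3 -1.0
1.025 -2.4 0.4 -1.3
1.000 -2.8 0.5 -1.5
0.975 -3.3 0.6 -1.8
0.950 -3.7 0.7 -2.2
0.925 -4.1 0.7 -2.5
0.900 -4.6 0.8 -2.8
0.875 -5.0 0.9 -3.2
0.850 -5.4 0.9 -3.5
0.825 -5.8 1.0 -3.9
0.800 -6.2 1.1 -4.2
0.775 -6.5 1.2 -4.6
0.750 -6.9 1.2 -5.0
0.725 -7.3 1.3 -5.4
0.700 -7.6 1.3 -5.8
```

The force is modest, but the opening dropped from 14.8 to 12.9 mm, so I'll check the grip before going on.

```bash
python3 - <<'E'
from fit import *
s,im=snap('side','sd3'); cv2.imwrite('pics/sd3z.png',cv2.resize(im[60:330,210:430,::-1],(488,599),interpolation=cv2.INTER_CUBIC))
s,im=snap('wrist','w3'); 
p=least_squares(res,[.6,0,0],loss='soft_l1').x
print(viewer.landmark_of('wrist','handle'),readout.sense()['gripper_width'],readout.sense()['ft_force'])
E
```

```text
[{'centre': [0.6231, 0.4869], 'p': 0.55}] 0.013195789500760368 [ 1.0179  2.2365 -4.7184]
```

View pics/sd3z.png

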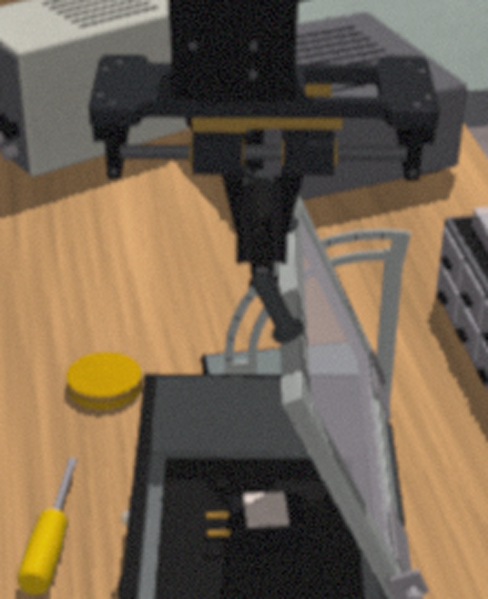

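View pics/w3.png

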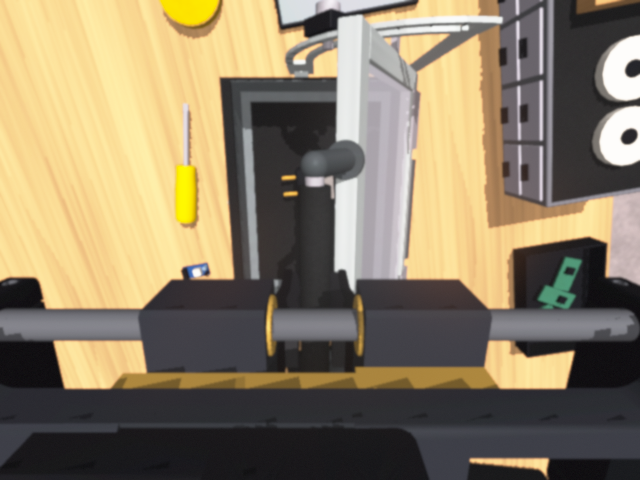

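The sleeve is held squarely between the pads and the lid follows. I'll continue lowering.

```bash
python3 -m creep '[{"slide":[-0.5,0.1,-0.2],"spin":0},{"slide":[-1.0,0.2,-0.5],"spin":0},{"slide":[-1.4,0.3,-0.7],"spin":0},{"slide":[-1.9,0.3,-1.0],"spin":0},{"slide":[-2.4,0.4,-1.3],"spin":0},{"slide":[-2.8,0.5,-1.5],"spin":0},{"slide":[-3.3,0.6,-1.8],"spin":0},{"slide":[-3.7,0.7,-2.2],"spin":0},{"slide":[-4.1,0.7,-2.5],"spin":0},{"slide":[-4.6,0.8,-2.8],"spin":0},{"slide":[-5.0,0.9,-3.2],"spin":0},{"slide":[-5.4,0.9,-3.5],"spin":0},{"slide":[-5.8,1.0,-3.9],"spin":0},{"slide":[-6.2,1.1,-4.2],"spin":0},{"slide":[-6.5,1.2,-4.6],"spin":0},{"slide":[-6.9,1.2,-5.0],"spin":0},{"slide":[-7.3,1.3,-5.4],"spin":0},{"slide":[-7.6,1.3,-5.8],"spin":0},{"slide":[-7.6,1.3,-5.8],"spin":0}]' 0.5
python3 est.py
python3 - <<'E'
from fit import *
for c in ['scene','side','wrist']:
    s,im=snap(c,c+'4')
    for t in ['striker','roller']:
        print(c,t,[(round(q['p'],2),round(q['centre'][1]*640,1),round(q['centre'][0]*480,1)) for q in viewer.landmark_of(c,t)[:2]])
    if c=='side': cv2.imwrite('pics/sd4z.png',cv2.resize(im[100:320,230:430,::-1],(540,594),interpolation=cv2.INTER_CUBIC))
    if c=='scene': cv2.imwrite('pics/sc4z.png',cv2.resize(im[130:300,210:380,::-1],(600,600),interpolation=cv2.INTER_CUBIC))
E
```

```text
clock: 9.3
eef_pos: [0.4971, -0.0381, 0.2164]
tool_rot: [[0.175, 0.985, 0.002], [0.985, -0.175, 0.0], [0.001, 0.002, -1.0]]
ft_force: [6.0, 1.2, -9.6]
gripper_width: 0.0136
9.3 [ 0.4971 -0.0381  0.2164] [ 6.0368  1.2043 -9.5775] [ 0.3982 -1.3391 -0.0017] 0.013553073588805533 (np.float64(0.6966813311736217), np.float64(0.21714779904130013), np.float64(3.36323836489065e-05))
scene striker [(0.8, 293.6, 226.0)]
scene roller [(0.64, 296.0, 228.9)]
side striker [(0.62, 342.1, 191.5)]
side roller [(0.59, 342.1, 195.3), (0.26, 334.5, 451.6)]
wrist striker [(0.87, 487.0, 10.0)]
wrist roller []
```

View pics/sc4z.png

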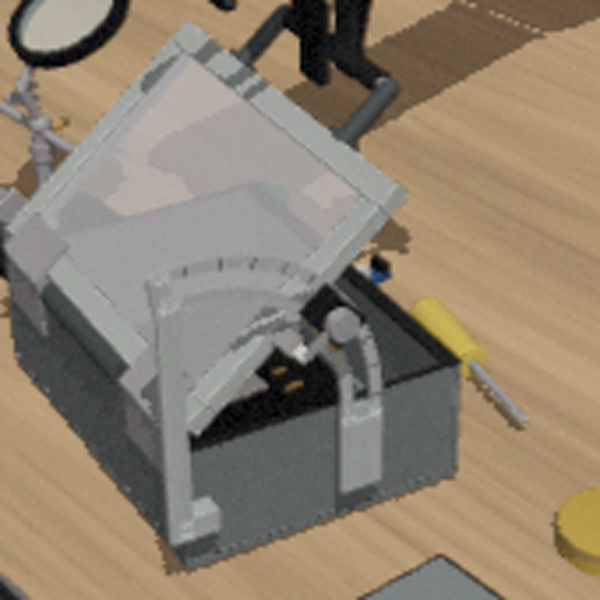

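View pics/sd4z.png

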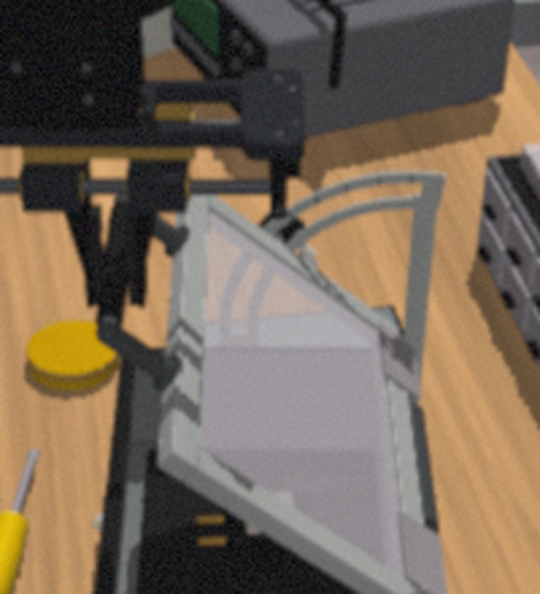

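View pics/wrist4.png

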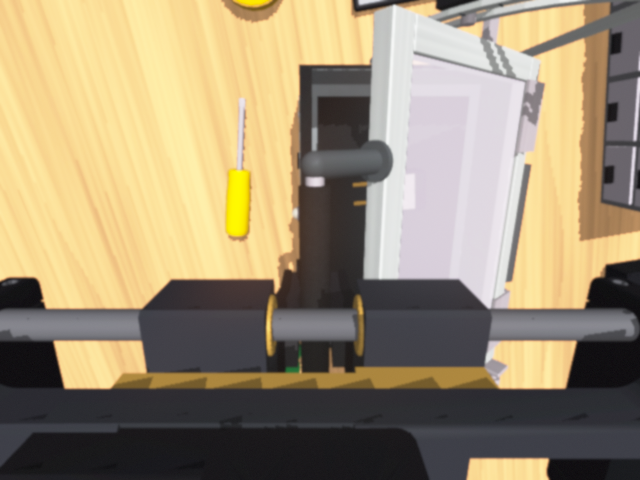

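At about 0.70 rad the striker is already beside the roller (scene: striker (294,226), roller (296,229)). The tension along the lid is about 10 N, so I'll bend the path slightly toward the hinge while lowering to shut.

```bash
python3 arc.py 0.697 0.28 18
```

```text
0.674 -0.3 0.1 -0.4
0.651 -0.6 0.1 -0.8
0.627 -0.9 0.2 -1.2
0.604 -1.2 0.2 -1.6
0.581 -1.5 0.3 -2.0
0.558 -1.7 0.3 -2.4
0.535 -2.0 0.4 -2.9
0.512 -2.2 0.4 -3.3
0.488 -2.5 0.4 -3.7
0.465 -2.7 0.5 -4.2
0.442 -2.9 0.5 -4.6
0.419 -3.1 0.6 -5.1
0.396 -3.3 0.6 -5.6
0.373 -3.5 0.6 -6.0
0.350 -3.7 0.7 -6.5
0.326 -3.9 0.7 -7.0
0.303 -4.0 0.7 -7.5
0.280 -4.2 0.7 -7.9
```

```bash
python3 -m creep '[{"slide":[-0.25,0.05,-0.4],"spin":0},{"slide":[-0.55,0.1,-0.8],"spin":0},{"slide":[-0.8,0.15,-1.2],"spin":0},{"slide":[-1.1,0.2,-1.6],"spin":0},{"slide":[-1.4,0.25,-2.0],"spin":0},{"slide":[-1.6,0.3,-2.4],"spin":0},{"slide":[-1.9,0.35,-2.9],"spin":0},{"slide":[-2.1,0.4,-3.3],"spin":0},{"slide":[-2.4,0.4,-3.7],"spin":0},{"slide":[-2.6,0.5,-4.2],"spin":0},{"slide":[-2.8,0.5,-4.6],"spin":0},{"slide":[-3.0,0.55,-5.1],"spin":0},{"slide":[-3.2,0.6,-5.6],"spin":0},{"slide":[-3.4,0.6,-6.0],"spin":0},{"slide":[-3.6,0.65,-6.5],"spin":0},{"slide":[-3.75,0.65,-7.0],"spin":0},{"slide":[-3.9,0.7,-7.5],"spin":0},{"slide":[-4.05,0.7,-7.9],"spin":0},{"slide":[-4.05,0.7,-7.9],"spin":0}]' 0.5
python3 est.py
```

```text
clock: 11.65
eef_pos: [0.4557, -0.0308, 0.1368]
tool_rot: [[0.175, 0.985, -0.0], [0.985, -0.175, 0.001], [0.001, -0.0, -1.0]]
ft_force: [-5.6, 2.6, -5.4]
gripper_width: 0.013
11.65 [ 0.4557 -0.0308  0.1368] [-5.5995  2.6287 -5.3579] [0.7486 1.0806 0.0381] 0.01298386708323973 (np.float64(0.2785931808069875), np.float64(0.2169920417956515), np.float64(7.610789509240878e-05))
```

```bash
python3 -m creep '[{"slide":[-0.1,0,-0.4],"spin":0},{"slide":[-0.2,0,-0.8],"spin":0},{"slide":[-0.3,0.05,-1.2],"spin":0},{"slide":[-0.4,0.05,-1.6],"spin":0},{"slide":[-0.45,0.05,-2.0],"spin":0},{"slide":[-0.55,0.1,-2.4],"spin":0},{"slide":[-0.6,0.1,-2.8],"spin":0},{"slide":[-0.65,0.1,-3.2],"spin":0},{"slide":[-0.7,0.1,-3.6],"spin":0},{"slide":[-0.75,0.1,-3.9],"spin":0},{"slide":[-0.8,0.15,-4.2],"spin":0},{"slide":[-0.8,0.15,-4.5],"spin":0},{"slide":[-0.85,0.15,-4.75],"spin":0},{"slide":[-0.85,0.15,-5.0],"spin":0},{"slide":[-0.85,0.15,-5.2],"spin":0},{"slide":[-0.85,0.15,-5.4],"spin":0},{"slide":[-0.85,0.15,-5.5],"spin":0},{"slide":[-0.85,0.15,-5.6],"spin":0},{"slide":[-0.85,0.15,-5.6],"spin":0}]' 0.5
python3 est.py
```

```text
clock: 13.55
eef_pos: [0.4474, -0.0293, 0.0808]
tool_rot: [[0.175, 0.985, 0.0], [0.985, -0.175, 0.001], [0.001, 0.0, -1.0]]
ft_force: [2.0, 3.1, -7.0]
gripper_width: 0.0129
13.55 [ 0.4474 -0.0293  0.0808] [ 2.0464  3.0609 -6.977 ] [ 0.6482 -0.6488 -0.0356] 0.012880869852335901 (np.float64(0.016999967651880925), np.float64(0.2170906629139408), np.float64(0.00010694229063642341))
```

Nearly shut, with the 7 N spring pull as expected. I'll go down in 1 mm steps until the shut stop takes the load.

```bash
python3 -m creep '[{"slide":[0,0,-0.1],"spin":0},{"slide":[0,0,-0.15],"spin":0},{"slide":[0,0,-0.2],"spin":0},{"slide":[0,0,-0.25],"spin":0},{"slide":[0,0,-0.25],"spin":0}]' 0.5
python3 est.py
python3 -m creep '[{"slide":[0,0,-0.05],"spin":0},{"slide":[0,0,-0.1],"spin":0},{"slide":[0,0,-0.15],"spin":0},{"slide":[0,0,-0.15],"spin":0}]' 0.5
python3 est.py
```

```text
clock: 14.05
eef_pos: [0.4474, -0.0293, 0.0782]
tool_rot: [[0.175, 0.985, 0.0], [0.985, -0.175, 0.001], [0.001, 0.0, -1.0]]
ft_force: [1.1, 3.3, -6.2]
gripper_width: 0.0133
14.05 [ 0.4474 -0.0293  0.0782] [ 1.1159  3.2889 -6.2106] [ 0.6746 -0.4493 -0.0033] 0.013259100004262373 (np.float64(0.005303536518405322), np.float64(0.2170562233182147), np.float64(0.00010338781754731102))
clock: 14.45
eef_pos: [0.4474, -0.0293, 0.077]
tool_rot: [[0.175, 0.985, 0.0], [0.985, -0.175, 0.001], [0.001, 0.0, -1.0]]
ft_force: [-1.2, 4.1, -1.0]
gripper_width: 0.0132
14.45 [ 0.4474 -0.0293  0.077 ] [-1.1716  4.1204 -0.9948] [ 0.6871  0.083  -0.005 ] 0.013217691774945316 (np.float64(-0.0005509867467707167), np.float64(0.2170459416619566), np.float64(9.732304312658202e-05))
```

Fz went from −6.2 to −1 N, so the stop is starting to take the load. I'll press a little more to make sure the lid is fully shut.

```bash
python3 -m creep '[{"slide":[0,0,-0.05],"spin":0},{"slide":[0,0,-0.1],"spin":0},{"slide":[0,0,-0.1],"spin":0},{"slide":[0,0,-0.1],"spin":0}]' 0.5
python3 est.py
python3 - <<'E'
from fit import *
for c in ['scene','side']:
    s,im=snap(c,c+'5')
    for t in ['striker','roller']:
        print(c,t,[(round(q['p'],2),round(q['centre'][1]*640,1),round(q['centre'][0]*480,1)) for q in viewer.landmark_of(c,t)[:2]])
    if c=='side': cv2.imwrite('pics/sd5z.png',cv2.resize(im[130:330,230:430,::-1],(600,600),interpolation=cv2.INTER_CUBIC))
    if c=='scene': cv2.imwrite('pics/sc5z.png',cv2.resize(im[180:300,230:350,::-1],(600,600),interpolation=cv2.INTER_CUBIC))
E
```

```text
clock: 14.85
eef_pos: [0.4475, -0.0294, 0.0768]
tool_rot: [[0.175, 0.985, 0.0], [0.985, -0.175, 0.0], [0.0, 0.0, -1.0]]
ft_force: [-5.6, 3.7, 10.2]
gripper_width: 0.0129
14.85 [ 0.4475 -0.0294  0.0768] [-5.5607  3.696  10.1578] [0.7808 1.2073 0.007 ] 0.012939401200845505 (np.float64(-0.0014864323098342472), np.float64(0.21698739681748486), np.float64(6.836091635026992e-05))
scene striker [(0.76, 305.2, 248.3)]
scene roller [(0.6, 296.7, 224.8), (0.17, 318.2, 314.0)]
side striker [(0.92, 332.0, 218.4), (0.44, 242.8, 268.5)]
side roller [(0.71, 342.9, 194.6)]
```

View pics/sc5z.png

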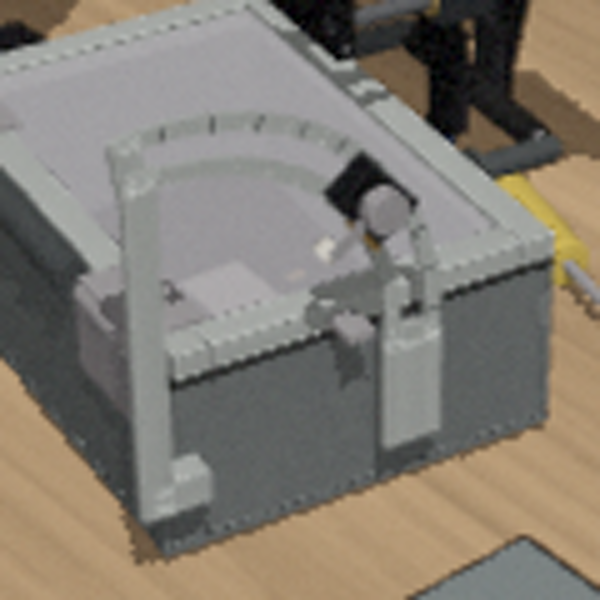

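View pics/sd5z.png

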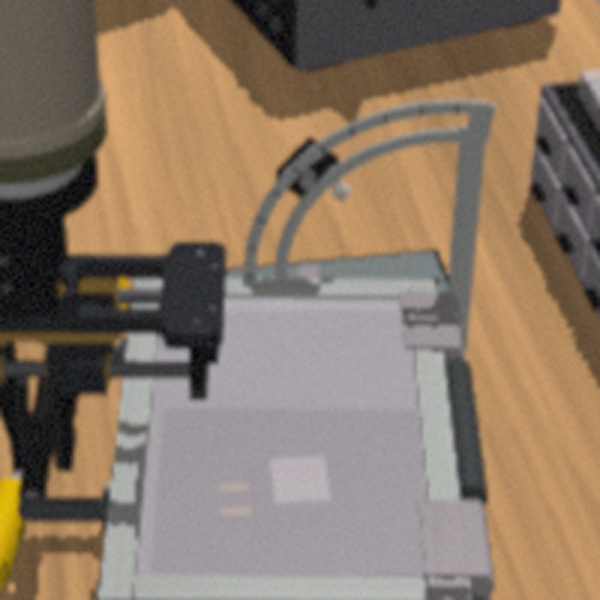

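The lid is fully shut: 10 N contact force, and the model puts it at q = −0.001. The striker shows at scene zoom (352,338), below the roller at (325,248). I'll use the known-angle views to calibrate the striker-to-roller measurement.

```bash
cat > loc.py <<'E'
from fit import *
p=np.array([.6612-.0867,-.0671+.0153,np.radians(-10)])
def loc(us,uc):
    R=tri([ray('side',(us[1]/480,us[0]/640)),ray('scene',(uc[1]/480,uc[0]/640))])
    c,s=np.cos(p[2]),np.sin(p[2]); d=R-w(p,[.088,0,.094]); l=np.array([c*d[0]+s*d[1],-s*d[0]+c*d[1],d[2]]);return l,np.hypot(l[0],l[2]),np.arctan2(l[2],-l[0])
E
python3 - <<'E'
from loc import *
print('striker q0',loc((332,218.4),(305.2,248.3)), loc((332,218.4),(300.4,247.6)))
print('striker q.697',loc((342.1,191.5),(293.6,226)))
print('roller',loc((343.8,193.7),(295,229.6)))
print('roller nets',loc((342.9,194.6),(296.3,228.)))
for y in (.131,.137,.143,.15):
  print(y,proj('side',w(p,Hq(0,.078,y))),proj('scene',w(p,Hq(0,.078,y))),proj('side',w(p,Hq(.68,.078,y))),proj('scene',w(p,Hq(.68,.078,y))))
E
python3 arc.py 0 0.6 20
```

```text
striker q0 (array([-0.0813,  0.1501, -0.0024]), np.float64(0.08134643962966333), np.float64(-0.028992867418397704)) (array([-0.0778,  0.1449, -0.0006]), np.float64(0.07781830833559168), np.float64(-0.008273583235423905))
striker q.697 (array([-0.0622,  0.1467,  0.0545]), np.float64(0.08270884864200616), np.float64(0.7192132338073732))
roller (array([-0.0608,  0.1508,  0.0483]), np.float64(0.07768776451562245), np.float64(0.6716405266954192))
roller nets (array([-0.0636,  0.1482,  0.0489]), np.float64(0.08023331679818337), np.float64(0.65500747582421))
0.131 [333.0759 223.3547] [297.8878 243.3159] [343.9988 199.8015] [289.5641 224.4345]
0.137 [333.0325 221.2935] [299.4172 244.8353] [343.9013 197.7905] [291.1107 225.9272]
0.143 [332.9895 219.2515] [300.9589 246.3667] [343.8048 195.7987] [292.6701 227.4322]
0.15 [332.9398 216.893 ] [302.7732 248.1689] [343.6933 193.4991] [294.5057 229.2039]
0.030 0.0 -0.0 0.7
0.060 0.0 -0.0 1.3
0.090 0.1 -0.0 2.0
0.120 0.2 -0.0 2.6
0.150 0.2 -0.0 3.2
0.180 0.3 -0.1 3.9
0.210 0.5 -0.1 4.5
0.240 0.6 -0.1 5.2
0.270 0.8 -0.1 5.8
0.300 1.0 -0.2 6.4
0.330 1.2 -0.2 7.0
0.360 1.4 -0.2 7.6
0.390 1.6 -0.3 8.3
0.420 1.9 -0.3 8.8
0.450 2.1 -0.4 9.4
0.480 2.4 -0.4 10.0
0.510 2.7 -0.5 10.6
0.540 3.0 -0.5 11.2
0.570 3.4 -0.6 11.7
0.600 3.7 -0.7 12.3
```

The geometry agrees: striker at y≈145 mm and roller at y≈151 mm (6 mm apart, as stated), radius 78 mm, roller angle about 0.67. I'll raise to 0.6 and look closely.

```bash
python3 -m creep '[{"slide":[0,0,0.3],"spin":0},{"slide":[0,0,0.9],"spin":0},{"slide":[0.05,0,1.6],"spin":0},{"slide":[0.1,0,2.2],"spin":0},{"slide":[0.2,0,2.9],"spin":0},{"slide":[0.3,-0.05,3.6],"spin":0},{"slide":[0.4,-0.1,4.3],"spin":0},{"slide":[0.55,-0.1,5.0],"spin":0},{"slide":[0.75,-0.1,5.7],"spin":0},{"slide":[1.0,-0.15,6.4],"spin":0},{"slide":[1.2,-0.2,7.0],"spin":0},{"slide":[1.4,-0.2,7.6],"spin":0},{"slide":[1.6,-0.3,8.3],"spin":0},{"slide":[1.9,-0.3,8.8],"spin":0},{"slide":[2.1,-0.4,9.4],"spin":0},{"slide":[2.4,-0.4,10.0],"spin":0},{"slide":[2.7,-0.5,10.6],"spin":0},{"slide":[3.0,-0.5,11.1],"spin":0},{"slide":[3.25,-0.55,11.5],"spin":0},{"slide":[3.25,-0.55,11.5],"spin":0}]' 0.5
python3 est.py
python3 - <<'E'
from fit import *
for c in ['scene','side']:
    s,im=snap(c,c+'6')
    for t in ['striker','roller']:
        print(c,t,[(round(q['p'],2),round(q['centre'][1]*640,1),round(q['centre'][0]*480,1)) for q in viewer.landmark_of(c,t)[:2]])
    if c=='side': cv2.imwrite('pics/sd6z.png',cv2.resize(im[150:250,300:400,::-1],(600,600),interpolation=cv2.INTER_CUBIC))
    if c=='scene': cv2.imwrite('pics/sc6z.png',cv2.resize(im[190:270,260:340,::-1],(600,600),interpolation=cv2.INTER_CUBIC))
E
```

```text
clock: 17.15
eef_pos: [0.4802, -0.0351, 0.1925]
tool_rot: [[0.175, 0.985, -0.0], [0.985, -0.175, -0.0], [-0.0, -0.0, -1.0]]
ft_force: [-5.3, 0.9, -2.2]
gripper_width: 0.013
17.15 [ 0.4802 -0.0351  0.1925] [-5.2741  0.8693 -2.1639] [0.2067 1.1887 0.0323] 0.012986330327205815 (np.float64(0.560543353420237), np.float64(0.21699329351097596), np.float64(6.811324562831095e-05))
scene striker [(0.79, 299.6, 229.8), (0.58, 298.1, 229.2)]
scene roller [(0.82, 295.7, 228.6)]
side striker [(0.91, 339.3, 198.9), (0.3, 384.6, 272.5)]
side roller [(0.72, 341.9, 194.8)]
```

View pics/sc6z.png

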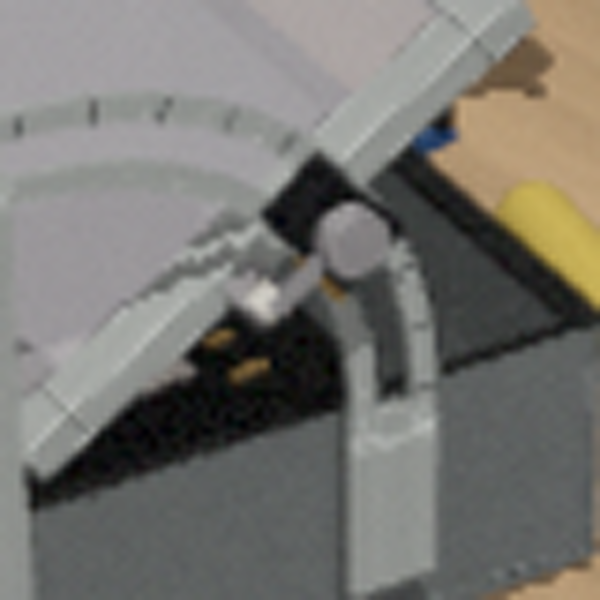

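View pics/sd6z.png

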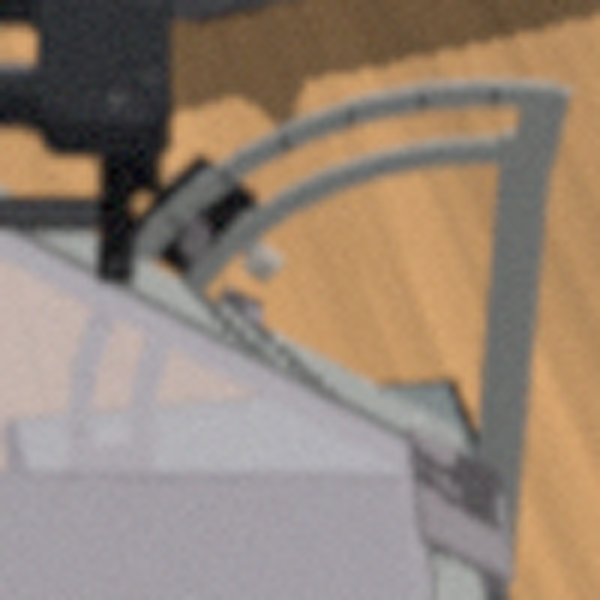

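Striker visible at side zoom (243,300) → (340.5,200), and the roller above it at (262,260) → (343.7,193.3). I'll work out the roller angle with the local offset.

```bash
python3 - <<'E'
from loc import *
print('striker model .56',[proj(c,w(p,Hq(.5605,.078,.145))) for c in('side','scene')],'obs side 340.5,200 / net 339.3,198.9')
print('striker tri',loc((339.3,198.9),(298.8,229.5)),loc((340.5,200),(298.8,229.5)))
for q in np.arange(.6,.76,.02):
    print('%.2f'%q,*[proj(c,w(p,Hq(q,.078,.151))) for c in('side','scene')])
# white roller centroid, original res, several frames
for n in ['side0','side5','side6','scene0','scene5','scene6']:
    im=cv2.imread(f'pics/{n}.png').astype(float)
    u0,v0=(344,193.5) if n[1]=='i' else (295,229.5)
    x,y=int(u0)-5,int(v0)-5; a=im[y:y+11,x:x+11].min(2)
    t=a.max()*.8 if n[1]=='i' else 170
    print(n); print(a.astype(int))
E
```

```text
striker model .56 [array([340.4505, 198.8444]), array([295.7854, 230.5424])] obs side 340.5,200 / net 339.3,198.9
striker tri (array([-0.0699,  0.1457,  0.0419]), np.float64(0.08151886627651427), np.float64(0.5399876892714628)) (array([-0.0691,  0.1448,  0.041 ]), np.float64(0.08033083154749346), np.float64(0.5357355982666766))
0.60 [341.4027 195.6164] [296.556  231.1603]
0.62 [341.9483 194.9932] [296.1283 230.718 ]
0.64 [342.5095 194.3779] [295.6879 230.2868]
0.66 [343.0859 193.771 ] [295.2348 229.8669]
0.68 [343.6775 193.1727] [294.7694 229.4583]
0.70 [344.2838 192.5832] [294.2916 229.0615]
0.72 [344.9049 192.0028] [293.8017 228.6764]
0.74 [345.5403 191.4319] [293.2998 228.3034]
0.76 [346.1899 190.8706] [292.786  227.9426]
side0
[[106 102 102 105 104 103 100 101  99  95  98]
 [106 101 103 106 103 107 101 100 103  99  95]
 [102 104 109 113 125 128 111 103  98  98  97]
 [106 107 112 127 142 142 134 113 104  98 100]
 [106 106 118 132 136 150 149 136 118  99 104]
 [108 115 122 125 129 138 144 140 120 104 101]
 [111 117 123 116 118 124 130 129 112 101 101]
 [107 114 112 111 111 116 119 
[... 2081 characters left out ...]
 161 181 176 144 128 137 149 151]
 [151 149 149 151 157 159 137 145 149 150 148]
 [149 149 149 148 150 152 149 148 149 147 150]
 [159 152 151 150 149 150 148 149 149 144 118]]
scene6
[[106 114 112 101 102 105 107  96  71  66  59]
 [155 107  99  93  95  96  96  70  67  66  99]
 [142 102 110 136  94  91  83  66  80 112 130]
 [147 146 144 142 124 144  88  87 109 129 127]
 [148 149 149 148 173 186 170 121 130 130 126]
 [126 147 152 177 190 194 179 136 128 124  98]
 [101 112 153 177 195 181 147 130 122  82  60]
 [ 61  49  89 124 166 176 146 124  97  25  32]
 [ 28  23  40  71 114 142 122  63  40  20  16]
 [ 19   8  17  37  62  72  53  24  21  18  19]
 [ 48  26  13  21  29  28  18  15  18  22  17]]
```

```bash
cat > ov.py <<'E'
from loc import *
def ov(c,src,out,box,k,q=None,trips=(.64,.70),off=(0,0)):
    x0,y0,x1,y1=box; im=cv2.imread(f'pics/{src}.png')[y0:y1,x0:x1]
    im=cv2.resize(im,None,fx=k,fy=k,interpolation=cv2.INTER_CUBIC)
    def pt(L): u=proj(c,w(p,L))+np.array(off); return tuple(np.round(((u+.5)-[x0,y0])*k).astype(int).tolist())
    def pl(Ls,col): cv2.polylines(im,[np.array([pt(L) for L in Ls],np.int32)],False,col,1,cv2.LINE_AA)
    for r in (.09,.116): pl([Hq(a,r,.137) for a in np.linspace(0,1.57,40)],(0,255,0))
    for t in trips: pl([Hq(t,.07,.137),Hq(t,.12,.137)],(0,0,255))
    for t in trips:
        C=np.array(Hq(t,.078,.151)); cv2.circle(im,pt(C),2,(255,0,255),-1)
    if q is not None:
        n=np.array([-np.cos(q),0,np.sin(q)]);m=np.array([np.sin(q),0,np.cos(q)])
        h=np.array([.088,0,.094])
        pl([h+n*(.078+a)+m*b+[0,.145,0] for a,b in [(-.006,-.002),(.006,-.002),(.006,.002),(-.006,.002),(-.006,-.002)]],(255,255,0))
    cv2.imwrite(f'pics/{out}.png',im)
E
python3 - <<'E'
from ov import *
ov('side','side6','ov_sd6',(300,150,400,250),6,.5605)
ov('scene','scene6','ov_sc6',(250,185,340,275),6,.5605)
E
```

```text
(no output)
```

View pics/ov_sd6.png

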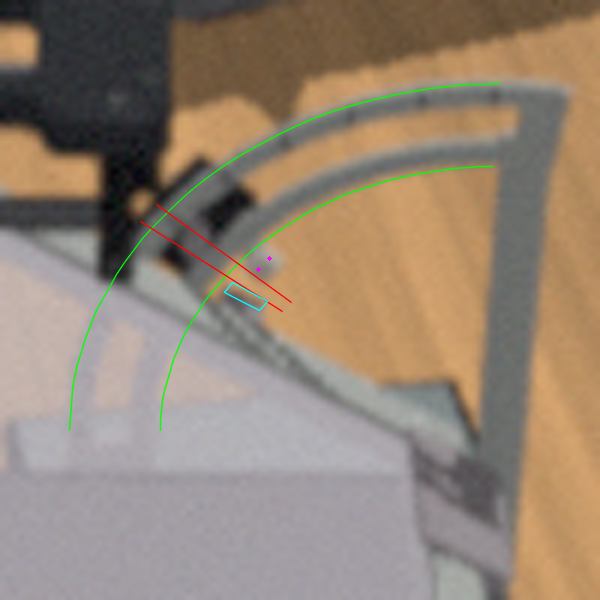

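View pics/ov_sc6.png

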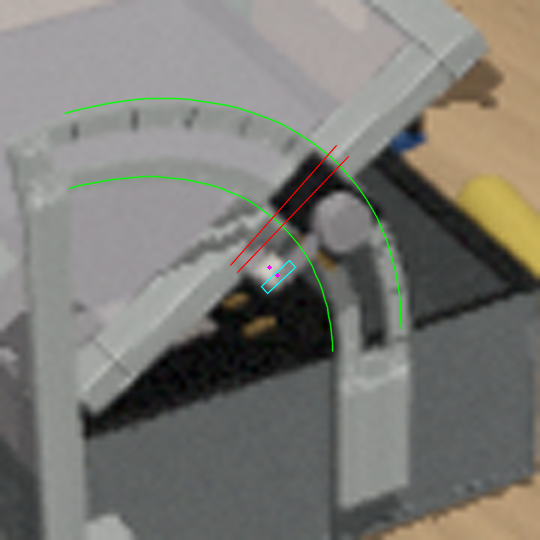

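```bash
python3 - <<'E'
import cv2,numpy as np
L=[]
for n in ['scene0','scene5','scene6','scene4']:
    a=cv2.imread(f'pics/{n}.png')[212:252,278:318]; L.append(cv2.resize(a,(390,290) if 0 else (290,290),interpolation=cv2.INTER_NEAREST))
cv2.imwrite('pics/cmp_sc.png',np.vstack([np.hstack(L[:2]),np.hstack(L[2:])]))
L=[]
for n in ['side0','side5','side6','side4']:
    a=cv2.imread(f'pics/{n}.png')[178:218,322:362]; L.append(cv2.resize(a,(290,290),interpolation=cv2.INTER_NEAREST))
cv2.imwrite('pics/cmp_sd.png',np.vstack([np.hstack(L[:2]),np.hstack(L[2:])]))
E
```

```text
(no output)
```

View pics/cmp_sc.png

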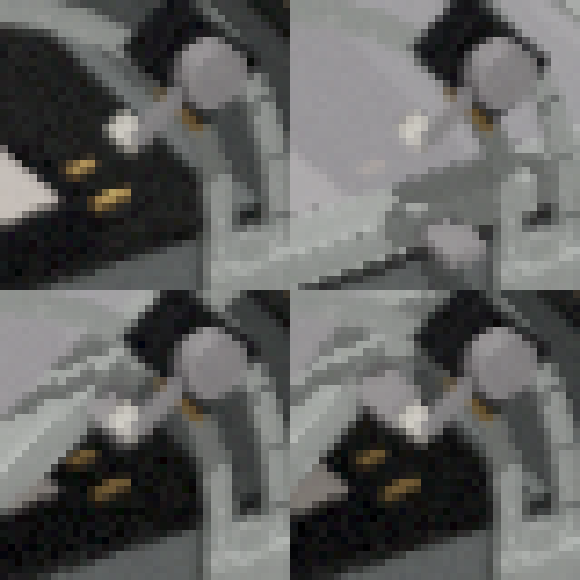

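View pics/cmp_sd.png

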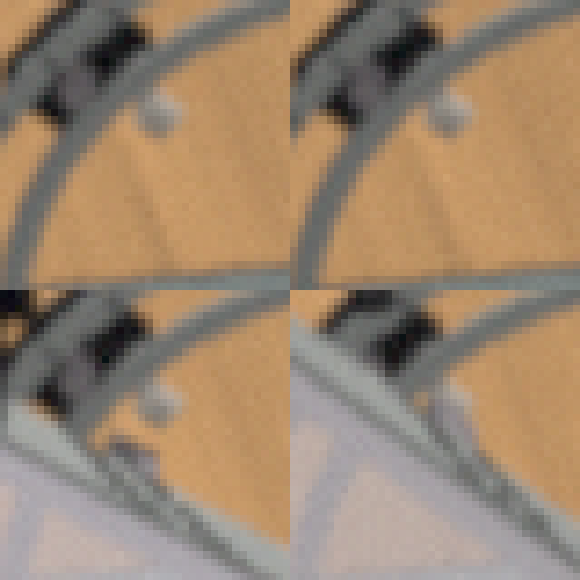

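```bash
python3 - <<'E'
from loc import *
print('s .697',loc((343.6,195.4),(291,224.3)))
print('s .56',loc((339.8,200.3),(292.7,227.8)))
print('s 0',loc((330,220.7),(300.0,244.6)))
print('roller',loc((343.5,192.9),(294.5,229.4)))
E
```

```text
s .697 (array([-0.0608,  0.1376,  0.0532]), np.float64(0.08075662795522676), np.float64(0.7191312934324433))
s .56 (array([-0.066 ,  0.1364,  0.0435]), np.float64(0.07904147962598239), np.float64(0.5835048563704983))
s 0 (array([-0.0814,  0.1369,  0.0003]), np.float64(0.081443444380172), np.float64(0.0033733134464251197))
roller (array([-0.0606,  0.151 ,  0.0494]), np.float64(0.0781545455495866), np.float64(0.6842110599231197))
```

```bash
python3 - <<'E'
from ov import *
ov('side','side0','ov_sd0',(300,158,390,248),6.6,None,(.64,.68,.72))
ov('scene','scene0','ov_sc0',(240,195,330,285),6.6,None,(.64,.68,.72))
im=cv2.imread('pics/side0.png').astype(float)
# roller centroid: saturation-based (orange bench vs grey roller)
a=np.zeros((480,640))
for n in ('side0','side5'):
    m=cv2.imread(f'pics/{n}.png').astype(float); a+= (m[:,:,0]/m[:,:,2])/2
s=a[185:202,336:354]; print(np.round(s*100).astype(int))
E
```

```text
[[146 154 102  98 101  98 102  99 100 100  98  90  78  65  59  59  54  53]
 [127 106 102  99  99 101 102 101 100  95  87  74  60  55  54  53  53  53]
 [111 102 100  98  99 100 100  98  92  80  68  60  55  52  51  53  52  53]
 [101  99 101  99 100 100  97  87  74  61  57  53  52  53  52  53  54  52]
 [ 99 103 100  99 100  99  92  75  61  55  53  53  52  51  53  53  53  52]
 [100 101 100  99 100  97  90  79  68  57  53  52  51  52  52  52  53  53]
 [101  99  97  92  88  93  92  86  80  70  61  55  52  52  52  53  53  53]
 [100  98  86  74  72  87  92  89  89  83  74  61  53  53  52  53  52  53]
 [ 98  88  71  63  69  86  92  91  91  90  80  64  54  53  52  53  51  54]
 [ 86  71  61  57  67  83  88  91  92  87  75  60  53  53  53  51  52  53]
 [ 73  59  54  54  60  70  79  86  87  76  63  55  52  52  52  52  52  52]
 [ 61  53  52  53  54  56  62  69  69  61  55  54  52  53  53  52  53  53]
 [ 54  52  51  52  52  52  55  58  58  54  52  53  52  53  52  53  52  52]
 [ 52  51  52  52  52  52  53  53  53  51  53  53  53  53  52  52  52  52]
 [ 51  52  53  52  52  52  52  52  53  51  52  52  52  52  54  53  53  53]
 [ 53  52  53  52  53  53  53  53  53  52  53  52  52  53  53  53  53  54]
 [ 52  52  52  53  53  52  52  51  53  53  53  53  52  52  53  53  53  52]]
```

View pics/ov_sd0.png

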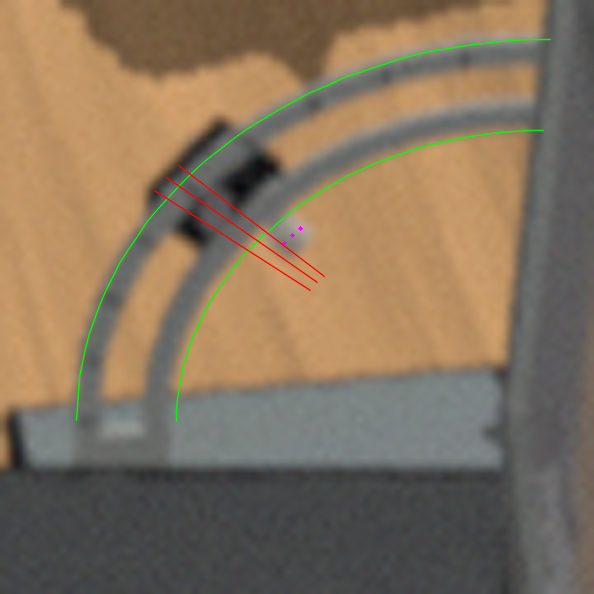

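View pics/ov_sc0.png

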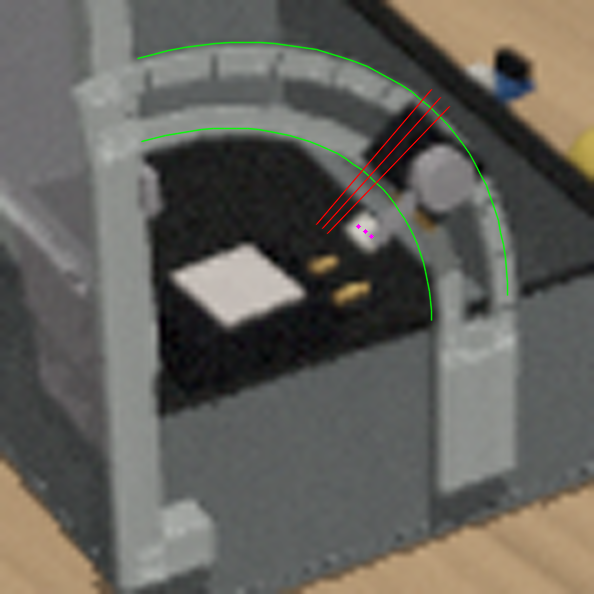

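Both overlays put the roller near 0.68 rad (side: magenta marks at 0.64, 0.68 and 0.72 straddle the roller at zoom (293,236)). I'll raise to about 0.675 and compare the striker with the roller directly.

```bash
python3 arc.py 0.5605 0.675 6; 
```

```text
0.580 0.2 -0.0 0.3
0.599 0.4 -0.1 0.7
0.618 0.7 -0.1 1.0
0.637 0.9 -0.2 1.4
0.656 1.2 -0.2 1.7
0.675 1.4 -0.2 2.0
```

```bash
python3 -m creep '[{"slide":[0.1,0,0.2],"spin":0},{"slide":[0.2,0,0.4],"spin":0},{"slide":[0.4,-0.1,0.7],"spin":0},{"slide":[0.7,-0.1,1.0],"spin":0},{"slide":[0.9,-0.15,1.4],"spin":0},{"slide":[1.15,-0.2,1.7],"spin":0},{"slide":[1.3,-0.2,1.9],"spin":0},{"slide":[1.4,-0.25,2.0],"spin":0},{"slide":[1.4,-0.25,2.0],"spin":0},{"slide":[1.4,-0.25,2.0],"spin":0}]' 0.5
python3 est.py
python3 - <<'E'
from ov import *
from est import est
q=est(readout.sense())[0]
for c in ['scene','side']:
    s,im=snap(c,c+'7')
    for t in ['striker','roller']:
        print(c,t,[(round(x['p'],2),round(x['centre'][1]*640,1),round(x['centre'][0]*480,1)) for x in viewer.landmark_of(c,t)[:2]])
L=[]
for n,b in [('side7',(178,322)),('side6',(178,322)),('scene7',(212,278)),('scene6',(212,278))]:
    a=cv2.imread(f'pics/{n}.png')[b[0]:b[0]+32,b[1]:b[1]+32]; L.append(cv2.resize(a,(299,299),interpolation=cv2.INTER_NEAREST))
cv2.imwrite('pics/cmp7.png',np.vstack([np.hstack(L[:2]),np.hstack(L[2:])]))
def hq(y,o,q=q): 
    return proj('side',w(p,Hq(q,.078,y))),proj('scene',w(p,Hq(q,.078,y)))
print('model striker y .137',hq(.137,0))
E
```

```text
clock: 18.45
eef_pos: [0.4937, -0.0375, 0.2119]
tool_rot: [[0.175, 0.985, -0.001], [0.985, -0.175, -0.0], [-0.0, -0.001, -1.0]]
ft_force: [-2.9, -0.6, -2.4]
gripper_width: 0.0134
18.45 [ 0.4937 -0.0375  0.2119] [-2.8829 -0.6439 -2.4212] [0.0121 0.6403 0.0265] 0.013430816108014722 (np.float64(0.6703060172080579), np.float64(0.2170348641819449), np.float64(7.514732430237425e-05))
scene striker [(0.86, 295.2, 224.1)]
scene roller [(0.65, 296.8, 229.8), (0.58, 271.7, 248.3)]
side striker [(0.81, 341.2, 193.8)]
side roller [(0.6, 259.8, 230.2), (0.54, 342.9, 195.4)]
model striker y .137 (array([343.6094, 198.0809]), array([291.3376, 226.1237]))
```

View pics/cmp7.png

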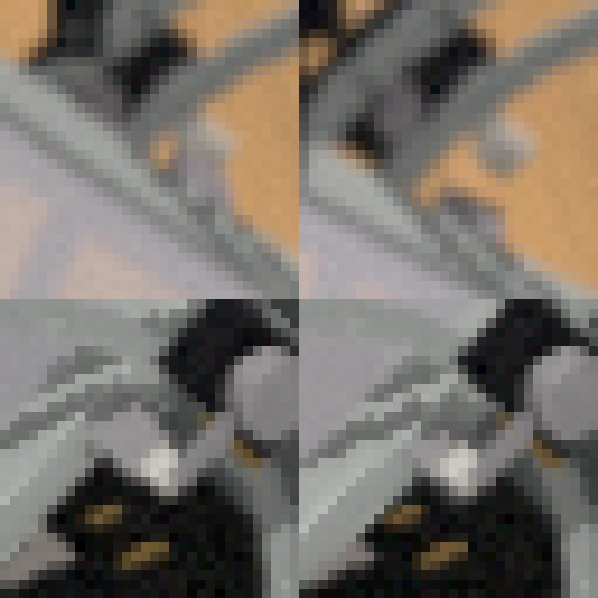

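```bash
python3 - <<'E'
import cv2,numpy as np
for n in ('side7','side6','side4'):
    m=cv2.imread(f'pics/{n}.png').astype(float); a=m[:,:,0]/m[:,:,2]
    print(n,'cols 336..351'); 
    for r in range(189,206): print(r,np.round(a[r,336:352]*100).astype(int))
E
```

```text
side7 cols 336..351
189 [108  99 101 100 101  99  91  75  62  55  51  53  52  53  52  53]
190 [ 99 100 100  98  96  97  89  78  68  57  54  53  53  51  52  52]
191 [ 99 102 101  91  87  96  92  88  79  69  60  54  52  53  52  53]
192 [100  96  87  73  74  88  92  91  88  81  74  62  54  52  52  52]
193 [100  92  71  62  66  86  91  91  90  90  81  64  53  53  52  53]
194 [95 89 66 58 70 91 96 92 90 88 76 60 52 52 52 53]
195 [98 95 75 66 81 98 96 98 94 79 64 54 52 53 52 54]
196 [ 99 100  92  86  93  98  99  98  94  81  62  53  53  52  52  52]
197 [101 101  99 102 101  98  98  99  98  90  72  56  53  52  52  54]
198 [ 99 100  99 101  99  98  97  98  99  97  80  57  52  51  52  53]
199 [101 100 100  99 101  99 102 100 100  98  82  59  51  53  53  52]
200 [ 99 100  99  99  99 100 101 100  96  96  87  63  54  52  53  54]
201 [100 100  98 100  99  99  98  98  99  99  93  74  60  56  55  53]
202 [100 102 100  99 101  98 101  98 101 101  99  91  80  70  62  55]
203 [101  99  99 100 102  99 100 102 100  97 100 100  99  87  77  68]
204 [ 99  99 101 100  98 100 101  99 101 100  98 100 100 100  
[... 1685 characters left out ...]

196 [101  99  98  98 100  98  98  99  98  96  84  68  55  51  52  52]
197 [100  99  99  99 102 100  96  98  99  97  92  76  58  52  53  52]
198 [101  99 100  99  99  99  99 100  97  98  95  77  56  52  52  54]
199 [ 99  99  99  99  99 100 101  99  99  98  97  85  59  52  53  53]
200 [101 100 100  98 102  98 100  99  98 101 100  90  69  59  55  53]
201 [100 100  99 100 101 101 101 100  98 100 100  98  89  69  61  58]
202 [101  99  99  98  99  99  99 102  99 102  99  99 101  88  75  67]
203 [ 99 101  99  99 101  99 100 100  98  99  95  98 100  98  91  81]
204 [ 94  98  99  99 100 100  99  99  99  99  98 102  98  99 102  96]
205 [ 89  92  95  98  99  99  99 101 100 100  99 102 103 100  97 100]
```

```bash
python3 - <<'E'
from loc import *
m=cv2.imread('pics/side0.png').astype(float); a=m[:,:,0]/m[:,:,2]
for r in (200,205,210,213): print(r,'cols 308..332',np.round(a[r,308:333]*100).astype(int))
for y in (.134,.137,.14):
  for R in (.09,.116):
    qs=np.linspace(0,1.2,400); P=np.array([proj('side',w(p,Hq(q,R,y))) for q in qs])
    print(y,R,[(r,round(float(np.interp(-r,-P[:,1],P[:,0])),2)) for r in (200,205,210,213)])
for c in (360,365,370,375): print(c,'rows 158..182',np.round(a[158:183,c]*100).astype(int))
for y in (.134,.137,.14):
  for R in (.09,.116):
    qs=np.linspace(0.5,1.57,400); P=np.array([proj('side',w(p,Hq(q,R,y))) for q in qs])
    print(y,R,[(c,round(float(np.interp(c,P[:,0],P[:,1])),2)) for c in (360,365,370,375)])
print('px/mm', (proj('side',w(p,[.04,.137,.14]))-proj('side',w(p,[.03,.137,.14])))/10,(proj('side',w(p,[.04,.137,.15]))-proj('side',w(p,[.04,.137,.14])))/10)
E
```

```text
200 cols 308..332 [ 52  52  53  54  52  52  54  62  82 100  99  95  73  56  52  53  53  52
  55  69  90 100 100  85  71]
205 cols 308..332 [ 51  54  52  52  53  60  81  98  99  85  65  54  53  53  52  53  59  80
  96 101  96  73  58  50  53]
210 cols 308..332 [ 52  54  53  56  72  99 100  92  72  55  52  53  51  51  59  75  99 105
  94  71  56  52  52  53  52]
213 cols 308..332 [ 52  53  52  58  83 105  97  76  55  53  52  52  54  56  71  95 101  92
  73  56  52  52  53  51  53]
0.134 0.09 [(200, 334.12), (205, 330.86), (210, 328.51), (213, 327.5)]
0.134 0.116 [(200, 316.64), (205, 314.34), (210, 312.67), (213, 311.95)]
0.137 0.09 [(200, 333.36), (205, 330.3), (210, 328.13), (213, 327.21)]
0.137 0.116 [(200, 316.14), (205, 313.97), (210, 312.43), (213, 311.78)]
0.14 0.09 [(200, 332.64), (205, 329.78), (210, 327.78), (213, 326.96)]
0.14 0.116 [(200, 315.68), (205, 313.64), (210, 312.21), (213, 311.64)]
360 rows 158..182 [ 52  53  52  53  54  52  55  65  82  97 103  93  72  57  52  52  54  66
  81  95 101  93  73  59  53]
365 rows 158..182 [ 57  56  53  53  52  55  66  84  98 102  91  70  57  53  52  56  71  85
  98  99  84  65  54  52  52]
370 rows 158..182 [ 55  53  52  53  55  68  86  97 102  90  68  54  53  53  56  71  87  97
  97  86  63  52  52  51  52]
375 rows 158..182 [ 52  53  52  51  57  76  94  99 100  83  65  55  49  56  67  84  97 102
  92  71  57  53  51  53  51]
0.134 0.09 [(360, 181.81), (365, 180.29), (370, 179.19), (375, 178.5)]Traceback (most recent call last):
  File "<stdin>", line 11, in <module>
  File "h.py", line 15, in proj
    f,cx,cy,T=cam(c,s); p=T[:3,:3].T@(np.asarray(P)-T[:3,3]); return np.array([cx+f*p[0]/p[2],cy+f*p[1]/p[2]])
              ~~~^^^^^
  File "h.py", line 6, in cam
    k=viewer.calibration(c); f=240/np.tan(np.radians(k['fov_y'])/2)
ValueError: time passes only in moves, steps and waits
```

```bash
python3 - <<'E'
import re
t=open('h.py').read()
t=t.replace("def cam(c,s=None):\n    k=viewer.calibration(c);","_K={}\ndef cam(c,s=None):\n    if c not in _K: _K[c]=viewer.calibration(c)\n    k=_K[c];")
open('h.py','w').write(t)
E
python3 - <<'E'
from loc import *
J=lambda L,d: (proj('side',w(p,np.add(L,d)))-proj('side',w(p,L)))/np.linalg.norm(d)/1000
L=[.03,.14,.142]
print('px/mm x,y,z',J(L,[.001,0,0]),J(L,[0,.001,0]),J(L,[0,0,.001]))
h=np.array([.088,0,.094])
for q,e in((.5605,343.14),(.6703,346.26),(.697,346.95)):
    n=np.array([-np.cos(q),0,np.sin(q)]);m=np.array([np.sin(q),0,np.cos(q)])
    E=max(proj('side',w(p,h+n*(.078+a)+m*b+[0,y,0]))[0] for a in(-.006,.006) for b in(-.002,.002) for y in (.125,.139,))
    C=proj('side',w(p,h+n*.078+[0,.139,0]))[0]
    print(q,'edge model',E,'centre',C,'bias',e-E)
for q in (.66,.68,.7,.72): print(q,proj('side',w(p,Hq(q,.078,.151)))[0],proj('side',w(p,Hq(q,.078,.143)))[0])
E
```

```text
px/mm x,y,z [0.5941 0.0037] [-0.0173 -0.3319] [ 0.0185 -0.4944]
0.5605 edge model 344.3724447816167 centre 340.530302913157 bias -1.2324447816167208
0.6703 edge model 347.3344806009785 centre 343.5774084773499 bias -1.074480600978518
0.697 edge model 348.11850801581954 centre 344.38861289745074 bias -1.1685080158195547
0.66 343.0859166220259 343.2093400943373
0.68 343.6774515569711 343.80475945794024
0.7 344.28384836501294 344.4151403621779
0.72 344.90487560128355 345.04024991788094
```

The side view gives a clean measure: columns depend only on x, and the striker edge sits about 0.95 px left of the model at every angle. Applying that offset to the roller puts the switch at about 0.70 rad. I'll raise from 0.670 to 0.70.

```bash
python3 -m creep '[{"slide":[0.1,0,0.15],"spin":0},{"slide":[0.2,-0.05,0.3],"spin":0},{"slide":[0.3,-0.05,0.4],"spin":0},{"slide":[0.4,-0.05,0.5],"spin":0},{"slide":[0.4,-0.05,0.5],"spin":0},{"slide":[0.4,-0.05,0.5],"spin":0},{"slide":[0.4,-0.05,0.5],"spin":0},{"slide":[0.4,-0.05,0.5],"spin":0}]' 0.5
python3 est.py
python3 - <<'E'
from loc import *
for c in ['scene','side']:
    s,im=snap(c,c+'8')
    for t in ['striker','roller']:
        print(c,t,[(round(x['p'],2),round(x['centre'][1]*640,1),round(x['centre'][0]*480,1)) for x in viewer.landmark_of(c,t)[:2]])
L=[]
for n,b in [('side8',(178,322)),('side6',(178,322)),('scene8',(212,278)),('scene6',(212,278))]:
    a=cv2.imread(f'pics/{n}.png')[b[0]:b[0]+32,b[1]:b[1]+32]; L.append(cv2.resize(a,(299,299),interpolation=cv2.INTER_NEAREST))
cv2.imwrite('pics/cmp8.png',np.vstack([np.hstack(L[:2]),np.hstack(L[2:])]))
m=cv2.imread('pics/side8.png').astype(float); a=m[:,:,0]/m[:,:,2]
for r in range(192,202): print(r,np.round(a[r,338:352]*100).astype(int))
E
```

```text
clock: 19.55
eef_pos: [0.4976, -0.0382, 0.2169]
tool_rot: [[0.175, 0.985, -0.001], [0.985, -0.175, -0.0], [-0.001, -0.001, -1.0]]
ft_force: [-2.1, -1.2, -2.5]
gripper_width: 0.0128
19.55 [ 0.4976 -0.0382  0.2169] [-2.106  -1.2184 -2.4522] [-0.3622  0.3806  0.0077] 0.012785109973290357 (np.float64(0.6996460521842978), np.float64(0.21705145941623893), np.float64(8.529555424256069e-05))
scene striker [(0.68, 292.8, 226.9)]
scene roller [(0.64, 296.0, 228.4)]
side striker [(0.92, 343.1, 194.4)]
side roller [(0.65, 344.9, 193.7)]
192 [91 78 74 86 93 92 87 83 74 60 54 52 53 53]
193 [91 75 71 86 96 95 92 89 80 64 53 53 52 53]
194 [95 86 80 92 96 98 94 90 79 60 54 53 51 54]
195 [101  96  96  97  98  99  97  93  78  62  54  52  53  52]
196 [ 99  99 100 102 100  99  98  98  85  69  55  52  53  53]
197 [100  99  99  97 102  99  97  97  93  75  57  51  53  52]
198 [ 99 101  99  99  99 101  98 101  95  78  56  51  53  52]
199 [ 99  99 100 100 100  99  98 100  97  83  58  53  52  52]
200 [100 100  99  99  99  98 101 100  99  88  68  60  55  53]
201 [101  99  99  97  97  99 102 100  99  98  88  73  65  58]
```

View pics/cmp8.png

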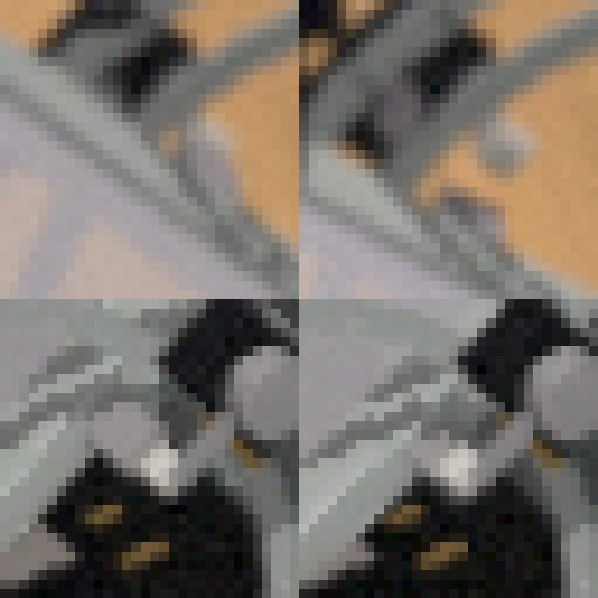

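View pics/scene8.png

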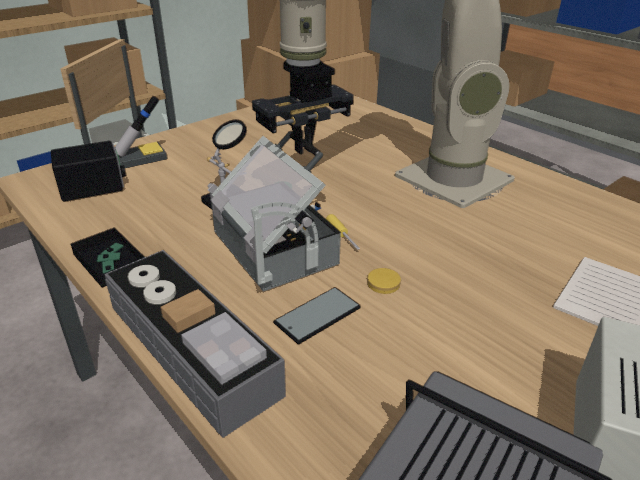

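At q = 0.6996 the striker edge column (347.05) puts its centre at 343.5, and the roller centre is 343.4 (about +0.15 px for the y offset). They are level within about 0.01 rad. In the scene view the striker sits directly behind the roller, and nothing on the bench has moved. One last stillness check, then hand in.

```bash
python3 -m creep '[{"slide":[0,0,0],"spin":0},{"slide":[0,0,0],"spin":0},{"slide":[0,0,0],"spin":0},{"slide":[0,0,0],"spin":0},{"slide":[0,0,0],"spin":0}]' 0.5
python3 est.py
python3 - <<'E'
from h import *
s,im=snap('side','side9'); b=cv2.imread('pics/side0.png')[:,:,::-1]
d=np.abs(im.astype(int)-b).max(2)
for n,(u,v) in dict(spool=(240,405),stand=(336,453),tester=(233,299),tin=(257,231),roller=(344,192),sensor=(220,362)).items(): print(n,np.median(d[v-8:v+8,u-8:u+8]))
print(readout.sense()['qvel'].round(2))
E
```

```text
clock: 20.35
eef_pos: [0.4977, -0.0382, 0.2169]
tool_rot: [[0.175, 0.985, -0.001], [0.985, -0.175, -0.0], [-0.001, -0.001, -1.0]]
ft_force: [-1.3, -1.5, -3.4]
gripper_width: 0.013
20.35 [ 0.4977 -0.0382  0.2169] [-1.3015 -1.503  -3.3597] [-0.3886  0.4054  0.0116] 0.012994518965712363 (np.float64(0.6997173456459949), np.float64(0.21704776344834104), np.float64(0.00010038354952360273))
spool 50.0
stand 5.0
tester 6.0
tin 6.0
roller 6.5
sensor 5.0
[-0.1   0.06 -0.   -0.06  0.03 -0.05 -0.14]
```

The spool's patch has changed, so I'll check whether that is only a shadow.

```bash
python3 - <<'E'
import cv2,numpy as np
a=cv2.imread('pics/side0.png')[330:440,190:370];b=cv2.imread('pics/side9.png')[330:440,190:370]
cv2.imwrite('pics/sp.png',np.hstack([cv2.resize(x,None,fx=2.2,fy=2.2) for x in(a,b)]))
E
```

```text
(no output)
```

View pics/sp.png

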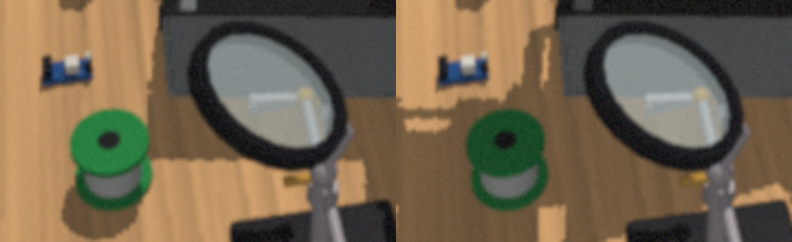

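The spool is in the same place, at (112,140) in both halves; it is only in the arm's shadow. Handing in.

```bash
python3 -c "
from cell import manip
print(manip.job_done())"; python3 est.py
```

```text
the job is handed in; nothing more can be done
None
the job is handed in; nothing more can be done
```

The lid is shut, raised again and held level with the switch roller, as best I can measure, and I handed the job in at 20.4 s with the handle still gripped. The program gives no verdict.

**Shutting:** I took the bar handle and lowered the lid along its arc, slowing to 1 mm steps at the end. It was pressed shut with about 10 N of contact force, and the arm position put it at angle −0.001 rad.

**Raising and holding:** I raised it against the spring and hold it at 0.700 rad. Forces on the tool are under 4 N, and the angle stayed within 0.0001 rad over the last half second. The gripper opening is 13 mm.

**Alignment:** In the side view the striker's centre is at pixel column 343.5 and the roller's at about 343.5, which is level to roughly 0.01 rad. My estimates of the switch angle did not fully agree. Triangulating the roller from both cameras gave 0.66 to 0.68 rad, and comparing striker and roller directly in the side view gave 0.69 to 0.70 rad. I trusted the direct comparison because it cancels camera calibration errors.

**Bench:** The switch, stand, tester, tin and circuit board look unchanged from the first picture. The spool's patch differed, but only from the arm's shadow.

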